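# Strip the washed robot kit and start the dryer

## Robot

A 7-joint arm with a two-finger parallel gripper is mounted at the origin on the work surface. World frame = base frame: x ahead of the robot, y to its left, z up, the work surface at z = 0. Lengths are in mm, angles in rad, forces in N, time in s.
With the tool pointing down it reaches from about 425 to 950 mm from the base axis. Payload 4.7 kg.
Tool frame: the origin (TCP) lies midway between the tips of the shut fingers; the grasp point (between the pads) lies 19 mm behind it; z points along the fingers, y is the line along which they close (so a half turn about z gives the same grasp; the last joint's range is limited). The gripper opens to 85 mm and grips with 20 to 120 N. Pads are 22 mm wide; open, the fingers measure 114 mm over their backs; the gripper's body (76 mm by 85 mm) begins 54 mm behind the grasp point. The pads swing forward as they close: fully open they stand 13 mm farther back than shut.
Start: joints at [-1.315, 0.469, -0.049, 1.532, 0.024, 1.141, -0.082], TCP at [189.61, 647.84, 231.335] pointing down, gripper open.
Joint ranges: [-2.59, 2.59], [-0.33, 1.99], [-1.39, 1.29], [0.1, 2.45], [-1.04, 4.18], [0.21, 1.99], [-2.66, 2.66]. Speed limits (rad/s): [2.57, 2.57, 3.14, 3.14, 3.14, 3.14, 3.14].

## Interface

Orientations are given as [roll, pitch, yaw] about the fixed x, y, z axes, in that order (R = Rz(yaw) Ry(pitch) Rx(roll)).
In Python, from cell import sensors, snapshot, camera_params, robot gives the robot as it stands. The module is installed in compiled form; this text tells all that it offers.
- The arm moves only by the tool drive_tool, never from a script. Its argument "series" is a list of rows, each a list of 5 numbers: the opening, from -1 (shut) to 1 (fully open), then the shift along the world's x, y, z in mm, then the turn about the world's z in degrees. A call has 1 to 20 rows; each row shifts and turns the commanded pose from where the row before left it; what a row does not reach is not made up. A row lasts 1/12 s, in which the tool goes at most 41.7 mm and 7.16 degrees, less where a joint would pass 70% of its speed; a pose out of reach is approached as far as the arm can. A call with a gripper value outside its range is refused whole. The fingers move at their own pace and stop on an object; "grip_force" is the grip in N (left out, the last holds). Time passes only in rows, so rows that do not move let the fingers close. It gives the time, the measured TCP pose, the force, the opening and the grip force at its end, in the units of the state.
- sensors.get_obs(): the state, without advancing time (a new reading comes with each control period).
- snapshot(name): name is "scene" or "top" or "wrist"; returns (picture, depth): 400x640x3 uint8, red, green, blue; 400x640 float32, mm along the optical axis (not along the pixel's ray), 0 where there is no reading.
- camera_params(name): a dict with "camera_matrix" (3x3 intrinsics, pixels), "k1" (the pictures are not rectified: a ray, as slopes to the right and down, at radius r is drawn at 1 + k1 r^2 times it, then the intrinsics apply), "T" (4x4, takes a point from camera to world coordinates). Camera axes: x right, y down, z forward; pixel columns grow to the right and rows downward; lengths in mm; the calibration is good to about 2 mm. A picture is of the moment at which its call begins: read the wrist's pose just before it. camera_params takes no time and is no camera call; for the wrist camera it gives the pose at the moment of the call.
- robot.job_done(): hands the job in; it is judged then, once.
The state is a dict: "time": time; "joint_positions": joint angles; "qvel": joint speeds; "tau": joint torques, N m; "tcp_pos": TCP position; "orientation": TCP orientation; "wrist_force": force on the tool from outside, world axes, zero at the start; "torque": the same for the moment, N m; "width": finger opening in mm; "grasp_force": force on a finger pad.
Only numpy, scipy, OpenCV 4.12 (cv2) and the standard library are available. Lean on these libraries where they do the work, as an engineer would, in place of code of your own. Each camera call takes 0.05 s, during which the arm holds its last target. There are 200 camera calls.

## Task

The robot model has just been washed and water sits in its snap joints: pull every fitted part (head, arms, backpack) off the torso in the vise, and lay these and the loose legs in the dryer's basin, each on the rack itself and not on top of another. When all are in, press the dryer's red start button fully down and let it come up again. Leave the paint jar, the nippers and the orange runner where they are.

Things in the scene. Friction and masses are not known exactly. Their poses are not given: they have to be found in the camera images.
- stand: a vise fixed to the table, holding the blue torso of a robot model. Origin on the table under its middle; -x is the torso's front, z up. Base 96 x 96 x 16 mm, post, jaws 48 x 52 mm up to z 76, chest x -30..25, y -32..32, z 88..138 mm. Grey pegs stand out of the chest: up from (0,0,138), to +y from (0,32,128), to -y from (0,-32,128), to +x from (25,0,114). It does not give when pulled.
- head: the model's head, white with dark visor and red crest, 36 x 34 x 38 mm (x, y, z), 40 g; None if absent. Origin at its middle, axes as the torso's while fitted. Fitted: origin at (0.6, 0, 157.3) mm in stand.
- left_arm: the model's +y side arm, white with blue and red panels, an L bent at the elbow, 60 g; None if absent. Origin at its middle, 30 mm above its underside; axes as the torso's while fitted. Shoulder block x 2.5..40.5 mm, y -16..16, z 6..42; neck x 9..34, y -11..11, z -4..6; forearm x -27..34, y -15..15, z -30..-4; dark fist to x -40. Stands by itself on its forearm. Fitted: origin at (-21.5, 48.3, 104.6) mm in stand.
- right_arm: the model's -y side arm, white with blue and red panels, an L bent at the elbow, 60 g; None if absent. Origin at its middle, 30 mm above its underside; axes as the torso's while fitted. Shoulder block x 2.5..40.5 mm, y -16..16, z 6..42; neck x 9..34, y -11..11, z -4..6; forearm x -27..34, y -15..15, z -30..-4; dark fist to x -40. Stands by itself on its forearm. Fitted: origin at (-21.5, -48.3, 104.6) mm in stand.
- backpack: the model's backpack, a white box with two dark nozzles and a red bar, 32 x 48 x 48 mm (x, y, z), 50 g; None if absent. Origin at its middle, axes as the torso's while fitted. Fitted: origin at (41.3, 0, 112.6) mm in stand.
- head_socket (a point): centre of the mouth of the head's socket, 13.5 mm square, 16 mm deep, in its underside. While fitted, a peg of the torso (12 mm square, 15 mm long) is snapped in it by a sprung ball: a straight pull up of about 6 to 12 N frees it; after 16 mm it is off the peg.
- left_arm_socket (a point): centre of the mouth of the left arm's socket, 13.5 mm square, 16 mm deep, in its face at y = -16 mm (x 21.5, z 24). While fitted, a peg of the torso (12 mm square, 15 mm long) is snapped in it by a sprung ball: a straight pull toward the torso's +y of about 6 to 12 N frees it; after 16 mm it is off the peg.
- right_arm_socket (a point): centre of the mouth of the right arm's socket, 13.5 mm square, 16 mm deep, in its face at y = +16 mm (x 21.5, z 24). While fitted, a peg of the torso (12 mm square, 15 mm long) is snapped in it by a sprung ball: a straight pull toward the torso's -y of about 6 to 12 N frees it; after 16 mm it is off the peg.
- backpack_socket (a point): centre of the mouth of the backpack's socket, 13.5 mm square, 16 mm deep, in its face at x = -16 mm (y 0, z 2). While fitted, a peg of the torso (12 mm square, 15 mm long) is snapped in it by a sprung ball: a straight pull toward the torso's +x (backwards) of about 6 to 12 N frees it; after 16 mm it is off the peg.
- leg_a: a leg, already off, lying loose on the table, white shin and blue foot, 70 g; None if absent. Origin 18 mm above its underside at mid length, x along it: shin x -50..30 mm, y -17..17, z -18..14; foot x 30..50, y -18..18, z -18..34 (toes up).
- leg_b: a leg, already off, lying loose on the table, white shin and blue foot, 70 g; None if absent. Origin 18 mm above its underside at mid length, x along it: shin x -50..30 mm, y -17..17, z -18..14; foot x 30..50, y -18..18, z -18..34 (toes up).
- dryer: a white warm-air dryer fixed to the table, lid off, 250 x 375 mm (x, y), 62 mm high. Origin on the table under its middle. Open basin x -120..120, y -182.5..107.5 mm, walls 5 mm thick, up to z 62; its floor, the wire rack, at z 18. Closed control panel from y 107.5 to 187.5, top at z 63, with the red button at (0, 150) and a dial, not used, at (75, 150), 78 mm high.
- start_top (a point): centre of the top of the red round start button (26 mm across, on the dryer's panel), 80 mm above the table when it is up; pressed straight down.
- start (a joint): travel of the start button in m: 0 up, 0.006 fully down; fully down takes about 5 N, and its spring brings it back up.
- jar: a bystander: a closed glass paint jar with blue cap, 42 mm across, 62 mm high, origin under its middle; leave alone.
- nippers: a bystander: side cutters with black handles lying on the table, 145 mm long along its x (from -102 to +46 mm), 56 mm wide, 14 mm high; leave alone.
- sprue: a bystander: an orange plastic kit runner frame lying flat, 130 x 90 mm (x, y), 8 mm high, origin under its middle; leave alone.
Things that resemble listed ones, but are neither listed nor needed, are in the scene too. What is shaped like the leg_b but yellow is not meant.

How it is judged (in metres and radians):
On the way, in this order (a step that is already met when the one before it is completed fails the run):
1. every part that is there has been pulled off and is in the dryer's basin, on the rack (x of head in the frame of dryer between -0.105 and 0.105 m and y of head in the frame of dryer between -0.1675 and 0.0925 m and z of head in the frame of dryer between 0.018 and 0.064 m and x of left_arm in the frame of dryer between -0.105 and 0.105 m and y of left_arm in the frame of dryer between -0.1675 and 0.0925 m and z of left_arm in the frame of dryer between 0.018 and 0.064 m and x of right_arm in the frame of dryer between -0.105 and 0.105 m and y of right_arm in the frame of dryer between -0.1675 and 0.0925 m and z of right_arm in the frame of dryer between 0.018 and 0.064 m and x of backpack in the frame of dryer between -0.105 and 0.105 m and y of backpack in the frame of dryer between -0.1675 and 0.0925 m and z of backpack in the frame of dryer between 0.018 and 0.064 m and x of leg_a in the frame of dryer between -0.105 and 0.105 m and y of leg_a in the frame of dryer between -0.1675 and 0.0925 m and z of leg_a in the frame of dryer between 0.018 and 0.064 m and x of leg_b in the frame of dryer between -0.105 and 0.105 m and y of leg_b in the frame of dryer between -0.1675 and 0.0925 m and z of leg_b in the frame of dryer between 0.018 and 0.064 m), for 0.2 s.
2. the start button is pressed fully down (value of joint start above 0.005 m).
3. the start button is let up again (value of joint start below 0.0015 m), for 0.2 s.
At the end, for the whole second after the job is handed in: Every part present rests in the basin, its middle 15 mm or more inside the walls and at most 46 mm above the rack (not stacked); after all were in, the start button was pressed past 5 mm, and it is up again (under 1.5 mm) (all of step 1 and value of joint start below 0.0015 m and linear speed of each of head, left_arm, right_arm, backpack, leg_a, leg_b below 0.02 m/s); the robot touches nothing.
It fails at once if the paint jar is shifted more than 3 cm (distance of jar from where it was at the start of the episode above 0.03 m).
It fails at once if the nippers is shifted more than 3 cm (distance of nippers from where it was at the start of the episode above 0.03 m).
It fails at once if the orange runner is shifted more than 3 cm (distance of sprue from where it was at the start of the episode above 0.03 m).
It fails at once if the paint jar is tipped over (angle between jar's own z axis and vertical above 0.6 rad).
Of head, left_arm, right_arm, backpack, leg_a, leg_b only 5 to 6 are there at a start; the rules pass over those that are not, and their reading is None.
At some moment in a run one of leg_a, leg_b may be knocked a few centimetres aside while the robot is not near it.
Once in a run the grip may slacken for a moment while it holds something.
It also fails if it takes over 210 s, if anything falls off the work surface, if the arm or the gripper's body presses on something with over 40 N, if the wrist force passes 120 N, or if a joint passes its speed limit or range.

## Working session

There is one attempt and no reset: what is moved stays moved. The work goes in short steps, Python scripts to look and compute and a tool call to move; the robot and the scene stay as the last step left them, time stands still between calls to the robot, and variables do not carry over. Pictures are saved under pics/ and viewed, at most 14 in all, crops included, and the job is handed in when it is done.

Besides the shell and the picture viewer there is one more tool, called after "Call:" as name(argument=value, ...), one argument or row to a line, values as JSON. drive_tool: Moves the arm, as the interface text tells. Its arguments: {"type":"object","properties":{"series":{"type":"array","items":{"type":"array","items":{"type":"number"}}},"grip_force":{"type":"number"}},"required":["series"]}

```bash
mkdir -p pics; cat > h.py <<'E'
import numpy as np, cv2
from cell import sensors, snapshot, camera_params, robot
def cloud(name):
    p=camera_params(name); img,d=snapshot(name)
    K=np.array(p["camera_matrix"],float);T=np.array(p["T"],float)
    v,u=np.mgrid[0:400,0:640]
    x=(u-K[0,2])/K[0,0];y=(v-K[1,2])/K[1,1]
    rd=np.hypot(x,y);r=rd.copy()
    for _ in range(20): r=rd/(1+p["k1"]*r*r)
    s=np.where(rd>0,r/np.maximum(rd,1e-9),1)
    P=np.stack([x*s*d,y*s*d,d],-1)@T[:3,:3].T+T[:3,3]
    P[d<=0]=np.nan
    return img,P
def save(img,n): cv2.imwrite(f"pics/{n}.png",img[...,::-1])
E
python3 - <<'E'
from h import *
for n in("top","scene"):
    i,P=cloud(n); save(i,n+"0"); np.savez(n+"0.npz",i=i,P=P)
    print(n,np.array(camera_params(n)["T"]).round(2).tolist(),camera_params(n)["camera_matrix"],camera_params(n)["k1"])
print(sensors.get_obs())
E
```

```text
top [[-0.0, -0.99, 0.17, 389.35], [-1.0, 0.0, 0.0, 81.74], [-0.0, -0.17, -0.99, 1086.51], [0.0, 0.0, 0.0, 1.0]] [[397.81931657   0.         323.31049381]
 [  0.         397.81931657 200.0835542 ]
 [  0.           0.           1.        ]] -0.06699332833753105
scene [[0.23, 0.73, -0.64, 1172.19], [0.97, -0.18, 0.15, -61.65], [-0.01, -0.65, -0.76, 832.74], [0.0, 0.0, 0.0, 1.0]] [[439.7629305    0.         316.82542638]
 [  0.         439.7629305  203.95654382]
 [  0.           0.           1.        ]] -0.08039881002476368
{'time': 0.1, 'joint_positions': array([-1.3149027 ,  0.46935284, -0.0485687 ,  1.53354789,  0.02413148,
        1.14100827, -0.08233295]), 'qvel': array([-0.00079107, -0.00055201, -0.00061131, -0.002188  , -0.00140226,
        0.00109016, -0.00106673]), 'tau': array([ 1.50201020e-03, -5.11518860e+01, -4.64797276e-02, -2.38390338e+01,
        1.08093207e-02,  4.40119766e-03,  7.52427933e-07]), 'tcp_pos': array([189.51332082, 647.31553224, 230.38289804]), 'orientation': array([-3.13986557e+00,  1.00200121e-04,  2.85678432e+00]), 'wrist_force': array([ 0.31773219,  0.62375239, -0.10977404]), 'torque': array([ 0.00324672, -0.01714948, -0.05403273]), 'grasp_force': 0.0, 'width': 85.7060893269608}
```

View pics/top0.png

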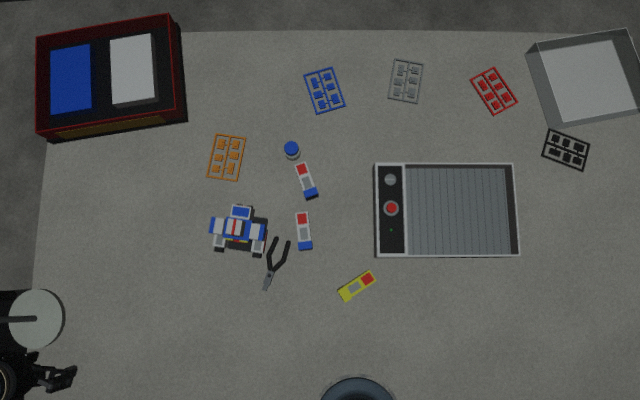

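View pics/scene0.png

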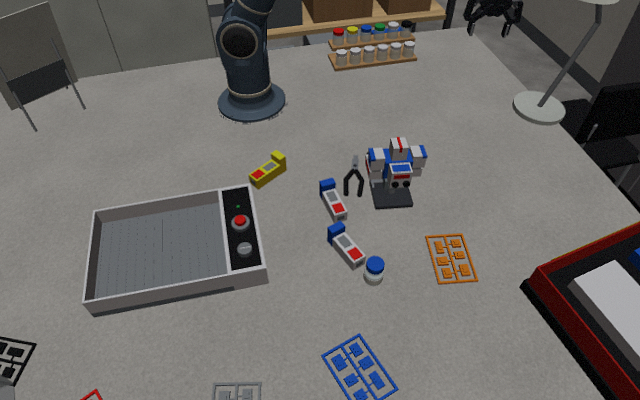

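The top view shows the model at (238,230) with its front toward the robot and all four parts fitted. The legs are at (306,180) and (304,230), and the jar is at (291,149). The nippers are at (275,262), the runner at (227,157), the dryer at 375–520 × 163–257 and its button at (391,208). The yellow leg at (356,286) is the decoy. Next I measure these.

```bash
python3 - <<'E'
from h import *
f=np.load("top0.npz");i,P=f["i"],f["P"]
X,Y,Z=P[...,0],P[...,1],P[...,2]
hsv=cv2.cvtColor(i,cv2.COLOR_RGB2HSV);H,S,V=[hsv[...,k].astype(int) for k in range(3)]
v,u=np.mgrid[0:400,0:640]
def box(a,b,c,d): return (u>=a)&(u<=b)&(v>=c)&(v<=d)
def rep(n,m):
    q=P[m]; q=q[np.isfinite(q).all(1)]
    r=cv2.minAreaRect(q[:,:2].astype(np.float32))
    print(n,len(q),"mean",q.mean(0).round(1),"z",np.percentile(q[:,2],[5,50,95]).round(0),"rect",np.round(r[0],1),np.round(r[1],1),round(r[2],1))
blue=(H>100)&(H<125)&(S>130); red=((H<8)|(H>172))&(S>130)
print("table z",np.nanmedian(Z[300:330,150:250]))
for n,b in(("legU",box(285,325,157,205)),("legL",box(285,322,207,255))):
    rep(n+" all",b&(Z>9)); rep(n+" blue",b&blue&(Z>5)); rep(n+" red",b&red); rep(n+" shin",b&(Z>22)&(Z<38)&~blue)
rep("jar",box(275,300,135,165)&blue)
rep("torso+",box(195,282,195,262)&(Z>85)); rep("blue torso",box(195,282,195,262)&(Z>85)&blue)
rep("head",box(195,282,195,262)&(Z>168));rep("head crest",box(225,250,205,245)&red&(Z>150))
rep("base",box(195,285,195,265)&(Z>8)&(Z<24))
rep("dryer rim",box(365,530,155,265)&(Z>54)&(Z<70)); rep("button",box(380,402,198,220)&red)
rep("rack",box(415,505,175,245));rep("sprue",box(200,250,130,185)&(H>8)&(H<22)&(S>140))
rep("nip",box(255,300,233,295)&(V<60))
rep("yellow",box(330,380,265,305)&(H>22)&(H<35)&(S>130))
c=i[190:270,190:330];save(cv2.resize(c,None,fx=5.6,fy=5.6,interpolation=cv2.INTER_CUBIC),"c0")
E
```

```text
table z 1.2219917879963305
legU all 532 mean [624.6 133.1  35.8] z [21. 33. 53.] rect [638.6 139.4] [138.9  41.2] 24.7
legU blue 103 mean [586.6 118.   51.4] z [47. 52. 55.] rect [588.7 119. ] [25.4 34.3] 18.2
legU red 80 mean [654.8 143.1  34.1] z [31. 34. 38.] rect [654.9 143.1] [26.7 22.2] 20.2
legU shin 374 mean [635.9 137.1  32.5] z [28. 33. 36.] rect [637.1 138.2] [135.   39.6] 23.9
legL all 560 mean [479.7 141.1  34.9] z [12. 34. 54.] rect [480.2 156.7] [106.8  74.9] 7.7
legL blue 108 mean [446.8 132.5  52. ] z [49. 53. 56.] rect [447.6 132.8] [21.7 34.5] 3.9
legL red 81 mean [518.6 142.   34.1] z [31. 34. 38.] rect [518.7 141.8] [25.7 21.7] 7.6
legL shin 372 mean [495.7 138.4  33.1] z [30. 33. 36.] rect [485.5 137.1] [101.4  34.6] 7.7
jar 152 mean [705.8 170.5  62.1] z [60. 62. 66.] rect [711.8 175.7] [54.9 35.2] 41.3
torso+ 1840 mean [478.9 287.6 135.4] z [ 97. 139. 178.] rect [482.9 290.9] [133.4 122.3] 82.0
blue torso 499 mean [490.3 283.3 141. ] z [136. 139. 149.] rect [496.  287.7] [130.6  76.5] 82.0
head 236 mean [482.6 289.8 177.3] z [174. 177. 180.] rect [483.  290.7] [35.7 35. ] 80.4
head crest 32 mean [482.6 290.2 178.8] z [176. 179. 182.] rect [482.6 290.2] [ 5.1 34.4] 80.2
base 510 mean [450.4 258.   15.1] z [10. 15. 19.] rect [464.3 250.6] [162.5 112.5] 66.3
dryer rim 3345 mean [ 535.5 -146.9   62.8] z [59. 63. 66.] rect [ 539.2 -240.5] [376.2 249.4] 89.8
button 74 mean [539.8 -89.1  83.8] z [81. 84. 87.] rect [540.4 -89.3] [20.6 24.5] 88.0
rack 6444 mean [ 541.9 -290.    18.6] z [15. 19. 22.] rect [ 543.8 -292.6] [259.7 195.7] 89.5
sprue 656 mean [700.7 357.1   6.1] z [ 2.  6. 10.] rect [699.7 359.2] [ 91.5 131.2] 80.6
nip 409 mean [423.4 214.   23.8] z [ 7. 13. 98.] rect [418.4 218.6] [ 66.1 113.9] 60.4
yellow 300 mean [338.3   8.2  40.5] z [30. 35. 55.] rect [343.9  -1.1] [35.2 99. ] 32.9
```

View pics/c0.png

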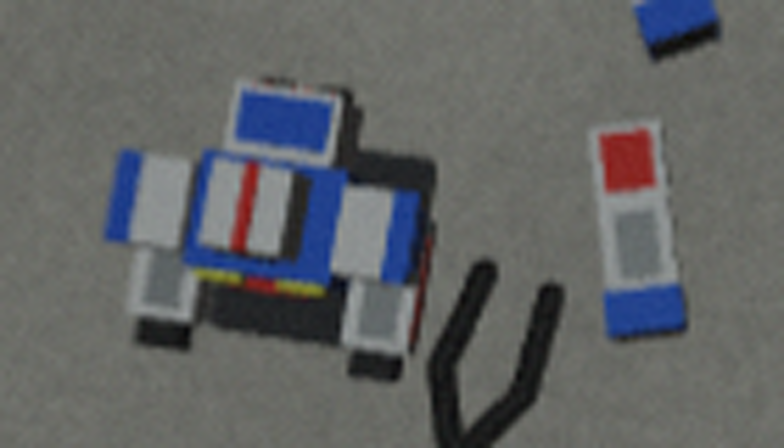

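The crop shows the model with its x axis turned about −10°, the nippers' handle ends at (485,270) and (550,290), and the lower leg clear of them. I now refine the stand pose.

```bash
python3 - <<'E'
from h import *
f=np.load("top0.npz");i,P=f["i"],f["P"];Z=P[...,2]
v,u=np.mgrid[0:400,0:640]
b=(u>=195)&(u<=282)&(v>=195)&(v<=262)
# shoulders: top z 146.6 ; split by y
for n,m in(("Lsh",b&(Z>142)&(Z<153)&(P[...,1]>318)),("Rsh",b&(Z>142)&(Z<153)&(P[...,1]<262)),("bp",b&(Z>128)&(Z<142)&(P[...,0]>508)),("Lfa",b&(Z>94)&(Z<106)&(P[...,1]>318)),("Rfa",b&(Z>94)&(Z<106)&(P[...,1]<275))):
    q=P[m];r=cv2.minAreaRect(q[:,:2].astype(np.float32));print(n,len(q),np.median(q,0).round(1),np.round(r[0],1),np.round(r[1],1),round(r[2],1),q[:,2].mean().round(1))
E
```

```text
Lsh 226 [489.4 339.1 147.7] [489.7 337.8] [38.8 38.5] 81.8 147.6
Rsh 217 [474.9 241.4 147.6] [474.4 242.9] [35.1 35.7] 81.8 147.5
bp 248 [523.1 284.9 137.9] [524.6 288.4] [60.8 30.2] 89.9 137.7
Lfa 184 [451.9 344.9 101. ] [450.3 345.1] [30.5 42.9] 80.1 100.7
Rfa 219 [441.9 248.1 101.2] [476.4 246.7] [ 40.2 122.2] 85.4 100.6
```

Call:
drive_tool(
  series=[
    [1, 18, -22, 0, -5.2],
    [1, 18, -22, 0, -5.2],
    [1, 18, -22, 0, -5.2],
    [1, 18, -22, 0, -5.2],
    [1, 18, -22, 0, -5.2],
    [1, 18, -22, 0, -5.2],
    [1, 18, -22, 0, -5.2],
    [1, 18, -22, 0, -5.2],
    [1, 18, -22, 0, -5.2],
    [1, 18, -22, 0, -5.2],
    [1, 18, -22, 0, -5.2],
    [1, 18, -22, 0, -5.2],
    [1, 18, -22, 0, -5.2],
    [1, 18, -22, 0, -5.2],
    [1, 18, -22, 0, -5.2],
    [1, 18, -22, 0, -4.5],
    [1, 0, 0, 0, 0],
    [1, 0, 0, 0, 0],
  ],
  grip_force=60,
)

```text
time: 1.6
tcp_pos: [478.4, 294.0, 231.1]
orientation: [-3.142, 0.001, 1.413]
wrist_force: [-0.9, 1.4, 0.3]
width: 85.2
grasp_force: 0.0
```

Call:
drive_tool(
  series=[
    [1, 4, -4, -20, 0],
    [1, 0, 0, -30, 0],
    [1, 0, 0, -25, 0],
    [1, 0, 0, -12, 0],
    [-0.6, 0, 0, 0, 0],
    [-0.6, 0, 0, 0, 0],
    [-0.6, 0, 0, 0, 0],
    [-0.6, 0, 0, 0, 0],
    [-0.6, 0, 0, 0, 0],
    [-0.6, 0, 0, 0, 0],
    [-0.6, 0, 0, 0, 0],
    [-0.6, 0, 0, 0, 0],
    [-0.6, 0, 0, 0, 0],
    [-0.6, 0, 0, 0, 0],
  ],
)

```text
time: 2.77
tcp_pos: [484.4, 292.4, 146.5]
orientation: [3.136, -0.004, 1.416]
wrist_force: [4.1, -0.7, 5.9]
width: 35.0
grasp_force: 61.4
```

Call:
drive_tool(
  series=[
    [-0.6, 0, 0, 2, 0],
    [-0.6, 0, 0, 2, 0],
    [-0.6, 0, 0, 3, 0],
    [-0.6, 0, 0, 3, 0],
    [-0.6, 0, 0, 4, 0],
    [-0.6, 0, 0, 4, 0],
    [-0.6, 0, 0, 5, 0],
    [-0.6, 0, 0, 6, 0],
    [-0.6, 0, 0, 10, 0],
    [-0.6, 0, 0, 20, 0],
    [-0.6, 0, 0, 20, 0],
    [-0.6, 0, 0, 0, 0],
  ],
)

```text
time: 3.77
tcp_pos: [483.3, 293.0, 227.8]
orientation: [3.137, -0.005, 1.417]
wrist_force: [1.5, 0.3, 0.5]
width: 34.8
grasp_force: 61.8
```

Call:
drive_tool(
  series=[
    [-0.6, 7, -33, 0, 0.6],
    [-0.6, 7, -33, 0, 0.6],
    [-0.6, 7, -33, 0, 0.6],
    [-0.6, 7, -33, 0, 0.6],
    [-0.6, 7, -33, 0, 0.6],
    [-0.6, 7, -33, 0, 0.6],
    [-0.6, 7, -33, 0, 0.6],
    [-0.6, 7, -33, 0, 0.6],
    [-0.6, 7, -33, 0, 0.6],
    [-0.6, 7, -33, 0, 0.6],
    [-0.6, 7, -33, 0, 0.6],
    [-0.6, 7, -33, 0, 0.6],
    [-0.6, 7, -33, 0, 0.6],
    [-0.6, 7, -33, 0, 0.6],
    [-0.6, 7, -41, 0, 0.4],
    [-0.6, 0, 0, 0, 0],
    [-0.6, 0, 0, 0, 0],
  ],
)

```text
time: 5.18
tcp_pos: [585.5, -214.3, 223.1]
orientation: [-3.14, 0.001, 1.565]
wrist_force: [0.4, 0.0, -0.5]
width: 35.3
grasp_force: 61.8
```

Call:
drive_tool(
  series=[
    [-0.6, 0, 0, -40, 0],
    [-0.6, 0, 0, -40, 0],
    [-0.6, 0, 0, -40, 0],
    [-0.6, 0, 0, -40, 0],
    [-0.6, 0, 0, -20, 0],
    [-0.6, 0, 0, -10, 0],
    [-0.6, 0, 0, -4, 0],
    [-0.6, 0, 0, 0, 0],
  ],
)

```text
time: 5.85
tcp_pos: [587.0, -210.2, 29.4]
orientation: [3.142, -0.001, 1.572]
wrist_force: [-0.2, 0.6, -1.0]
width: 34.9
grasp_force: 61.8
```

Call:
drive_tool(
  series=[
    [-0.6, 0, 0, -2, 0],
    [-0.6, 0, 0, 0, 0],
    [0.3, 0, 0, 0, 0],
    [0.3, 0, 0, 0, 0],
    [0.3, 0, 0, 0, 0],
    [0.3, 0, 0, 0, 0],
    [0.3, 0, 0, 15, 0],
    [0.3, 0, 0, 35, 0],
    [0.3, 0, 0, 40, 0],
    [0.5, 0, 0, 40, 0],
    [1, 0, 0, 40, 0],
    [1, 0, 0, 22, 0],
    [1, 0, 0, 0, 0],
  ],
)

```text
time: 6.93
tcp_pos: [589.5, -212.9, 225.9]
orientation: [3.13, 0.003, 1.57]
wrist_force: [0.7, -1.9, 0.7]
width: 85.4
grasp_force: 0.0
```

```bash
python3 - <<'E'
from h import *
i,P=cloud("top");save(i[140:300,190:540],"t1");print(sensors.get_obs()["tcp_pos"])
i,P=cloud("scene");save(i,"s1")
E
```

```text
[ 588.07626343 -212.02691426  222.71766375]
```

View pics/s1.png

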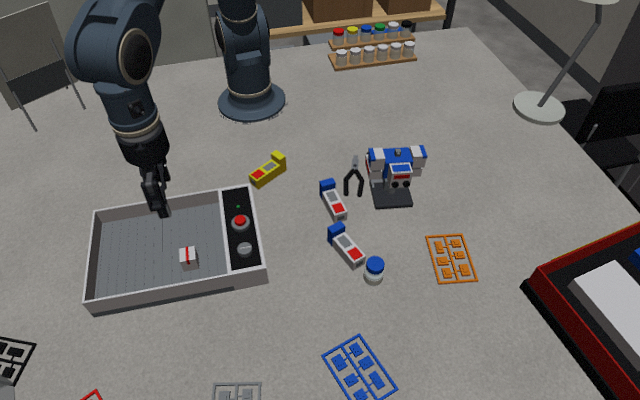

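The head stands upright in the basin at (188,258). Next is the right arm.

Call:
drive_tool(
  series=[
    [1, -8, 32, 0, -0.6],
    [1, -8, 32, 0, -0.6],
    [1, -8, 32, 0, -0.6],
    [1, -8, 32, 0, -0.6],
    [1, -8, 32, 0, -0.6],
    [1, -8, 32, 0, -0.6],
    [1, -8, 32, 0, -0.6],
    [1, -8, 32, 0, -0.6],
    [1, -8, 32, 0, -0.6],
    [1, -8, 32, 0, -0.6],
    [1, -8, 32, 0, -0.6],
    [1, -8, 32, 0, -0.6],
    [1, -8, 32, 0, -0.6],
    [1, -8, 35, 0, -0.7],
    [1, 0, 0, 0, 0],
    [1, 0, 0, 0, 0],
    [1, 0, 0, 0, 0],
  ],
)

```text
time: 8.45
tcp_pos: [473.9, 239.0, 217.8]
orientation: [-3.14, 0.003, 1.422]
wrist_force: [0.2, -0.9, 0.0]
width: 85.0
grasp_force: 0.0
```

```bash
python3 - <<'E'
from h import *
p=sensors.get_obs();print(p["tcp_pos"],np.degrees(p["orientation"]))
for _ in range(2):
    camera_params("wrist");snapshot("wrist");p=sensors.get_obs();print(p["tcp_pos"],np.degrees(p["orientation"]))
E
```

```text
[473.85427888 239.01793335 217.84811782] [-1.79892579e+02  1.51770496e-01  8.14932213e+01]
[474.34196525 238.32911953 218.23693126] [-1.79924640e+02  1.20228567e-01  8.13891297e+01]
[474.61417108 238.11960928 218.54777161] [-1.79946837e+02  9.05822411e-02  8.13462489e+01]
```

Call:
drive_tool(
  series=[
    [1, 0, 4, -30, 0],
    [1, 0, 0, -35, 0],
    [1, 0, 0, -30, 0],
    [1, 0, 0, -13, 0],
    [-0.6, 0, 0, 0, 0],
    [-0.6, 0, 0, 0, 0],
    [-0.6, 0, 0, 0, 0],
    [-0.6, 0, 0, 0, 0],
    [-0.6, 0, 0, 0, 0],
    [-0.6, 0, 0, 0, 0],
    [-0.6, 0, 0, 0, 0],
    [-0.6, 0, 0, 0, 0],
    [-0.6, 0, 0, 0, 0],
  ],
  grip_force=80,
)

```text
time: 9.63
tcp_pos: [476.0, 244.2, 113.0]
orientation: [3.139, -0.002, 1.422]
wrist_force: [0.5, -0.6, 8.2]
width: 37.0
grasp_force: 80.1
```

Call:
drive_tool(
  series=[
    [-0.6, -0.3, -2, 0, 0],
    [-0.6, -0.3, -2, 0, 0],
    [-0.6, -0.5, -3, 0, 0],
    [-0.6, -0.5, -3, 0, 0],
    [-0.6, -0.6, -4, 0, 0],
    [-0.6, -0.6, -4, 0, 0],
    [-0.6, -0.8, -5, 0, 0],
    [-0.6, -1, -6, 0, 0],
    [-0.6, -1, -6, 0, 0],
    [-0.6, 0, 0, 0, 0],
    [-0.6, 0, 0, 20, 0],
    [-0.6, 0, 0, 40, 0],
    [-0.6, 0, 0, 40, 0],
    [-0.6, 0, 0, 20, 0],
    [-0.6, 0, 0, 0, 0],
  ],
)

```text
time: 10.88
tcp_pos: [471.8, 209.9, 236.4]
orientation: [3.134, -0.007, 1.422]
wrist_force: [0.6, -0.3, -0.2]
width: 36.7
grasp_force: 80.1
```

Call:
drive_tool(
  series=[
    [-0.6, 1.5, -32, 0, 0.5],
    [-0.6, 1.5, -32, 0, 0.5],
    [-0.6, 1.5, -32, 0, 0.5],
    [-0.6, 1.5, -32, 0, 0.5],
    [-0.6, 1.5, -32, 0, 0.5],
    [-0.6, 1.5, -32, 0, 0.5],
    [-0.6, 1.5, -32, 0, 0.5],
    [-0.6, 1.5, -32, 0, 0.5],
    [-0.6, 1.5, -32, 0, 0.5],
    [-0.6, 1.5, -32, 0, 0.5],
    [-0.6, 1.5, -32, 0, 0.5],
    [-0.6, 1.5, -32, 0, 0.5],
    [-0.6, 1.5, -32, 0, 0.5],
    [-0.6, 1.5, -32, 0, 0.5],
    [-0.6, 1.5, -32, 0, 0.6],
    [-0.6, 1.5, -32, 0, 0.6],
    [-0.6, 0, 0, 0, 0],
    [-0.6, 0, 0, 0, 0],
  ],
)

```text
time: 12.38
tcp_pos: [491.6, -305.1, 230.2]
orientation: [-3.139, 0.0, 1.561]
wrist_force: [-0.0, 0.5, -0.3]
width: 37.0
grasp_force: 80.1
```

```bash
python3 - <<'E'
from h import *
i,P=cloud("wrist");i,P=cloud("wrist");p=sensors.get_obs();print(p["tcp_pos"],np.degrees(p["orientation"])[2])
E
```

```text
[ 492.67784851 -302.07246815  230.27225766] 89.70736369426444
```

Call:
drive_tool(
  series=[
    [-0.6, 3, 1, -35, 0],
    [-0.6, 0, 0, -40, 0],
    [-0.6, 0, 0, -40, 0],
    [-0.6, 0, 0, -30, 0],
    [-0.6, 0, 0, -15, 0],
    [-0.6, 0, 0, -7, 0],
    [-0.6, 0, 0, -3, 0],
    [-0.6, 0, 0, 0, 0],
    [-0.6, 0, 0, 0, 0],
  ],
)

```text
time: 13.23
tcp_pos: [497.0, -302.2, 62.6]
orientation: [3.139, 0.001, 1.566]
wrist_force: [-0.2, 0.5, -1.1]
width: 36.6
grasp_force: 80.1
```

Call:
drive_tool(
  series=[
    [-0.6, 0, 0, -3, 0],
    [-0.6, 0, 0, -2, 0],
    [-0.6, 0, 0, 0, 0],
    [-0.6, 0, 0, 0, 0],
  ],
)

```text
time: 13.57
tcp_pos: [496.1, -302.2, 56.6]
orientation: [3.141, 0.0, 1.565]
wrist_force: [-0.5, 0.3, -0.2]
width: 37.0
grasp_force: 80.1
```

Call:
drive_tool(
  series=[
    [-0.6, 0, 0, -1, 0],
    [0.2, 0, 0, 0, 0],
    [0.2, 0, 0, 0, 0],
    [0.2, 0, 0, 0, 0],
    [0.2, 0, 0, 0, 0],
    [0.2, 0, 0, 15, 0],
    [0.2, 0, 0, 35, 0],
    [0.2, 0, 0, 40, 0],
    [0.5, 0, 0, 40, 0],
    [1, 0, 0, 40, 0],
    [1, 0, 20, 0, 0],
    [1, 0, 38, 0, -0.8],
    [1, 0, 38, 0, -0.8],
    [1, 0, 38, 0, -0.8],
    [1, 0, 38, 0, -0.8],
    [1, 0, 38, 0, -0.8],
    [1, 0, 38, 0, -0.8],
    [1, 0, 38, 0, -0.8],
    [1, 0, 38, 0, -0.8],
    [1, 0, 38, 0, -0.8],
  ],
)

```text
time: 15.23
tcp_pos: [495.5, 61.6, 225.5]
orientation: [3.141, -0.001, 1.439]
wrist_force: [1.0, -0.9, 0.2]
width: 85.6
grasp_force: 0.0
```

Call:
drive_tool(
  series=[
    [1, -1, 38, 0, -0.8],
    [1, -1, 38, 0, -0.8],
    [1, -1, 38, 0, 0],
    [1, -1, 38, 0, 0],
    [1, -1, 38, 0, 0],
    [1, -1, 38, 0, 0],
    [1, -1, 35, 0, 0],
    [1, 0, 15, 0, 0],
    [1, 0, 0, 0, 0],
    [1, 0, 0, 0, 0],
    [1, 0, 0, 0, 0],
    [1, 0, 0, 0, 0],
  ],
)

```text
time: 16.23
tcp_pos: [489.7, 335.5, 225.5]
orientation: [3.141, 0.001, 1.408]
wrist_force: [0.6, -0.2, -0.7]
width: 85.6
grasp_force: 0.0
```

```bash
python3 - <<'E'
from h import *
i,P=cloud("top");i,P=cloud("scene");save(i,"s2");p=sensors.get_obs();print(p["tcp_pos"],np.degrees(p["orientation"])[2])
E
```

```text
[489.58167617 335.96912147 225.60451143] 80.71610411662618
```

View pics/s2.png

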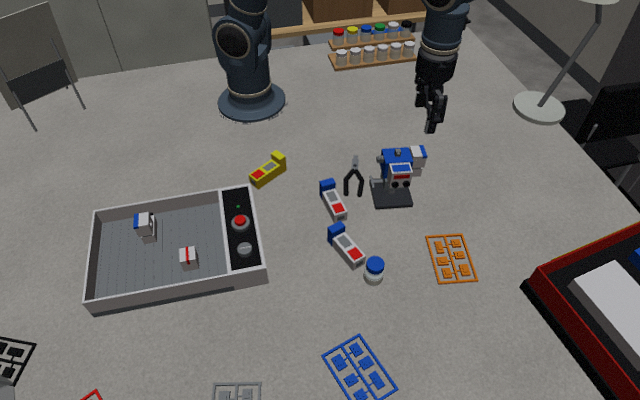

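The right arm stands at (145,225), and the legs have not moved. Next is the left arm.

Call:
drive_tool(
  series=[
    [1, 0, 2, -30, 0.5],
    [1, 0, 0, -35, 0],
    [1, 0, 0, -30, 0],
    [1, 0, 0, -18, 0],
    [-0.6, 0, 0, 0, 0],
    [-0.6, 0, 0, 0, 0],
    [-0.6, 0, 0, 0, 0],
    [-0.6, 0, 0, 0, 0],
    [-0.6, 0, 0, 0, 0],
    [-0.6, 0, 0, 0, 0],
    [-0.6, 0, 0, 0, 0],
    [-0.6, 0, 0, 0, 0],
    [-0.6, 0, 0, 0, 0],
  ],
)

```text
time: 17.42
tcp_pos: [490.4, 340.4, 114.5]
orientation: [3.139, -0.003, 1.42]
wrist_force: [0.1, -0.5, 7.1]
width: 37.2
grasp_force: 79.9
```

Call:
drive_tool(
  series=[
    [-0.6, 0.3, 2, 0, 0],
    [-0.6, 0.3, 2, 0, 0],
    [-0.6, 0.5, 3, 0, 0],
    [-0.6, 0.5, 3, 0, 0],
    [-0.6, 0.6, 4, 0, 0],
    [-0.6, 0.6, 4, 0, 0],
    [-0.6, 0.8, 5, 0, 0],
    [-0.6, 1, 6, 0, 0],
    [-0.6, 1, 6, 0, 0],
    [-0.6, 0, 0, 0, 0],
    [-0.6, 0, 0, 20, 0],
    [-0.6, 0, 0, 40, 0],
    [-0.6, 0, 0, 40, 0],
    [-0.6, 0, 0, 20, 0],
    [-0.6, 0, 0, 0, 0],
  ],
)

```text
time: 18.67
tcp_pos: [497.4, 376.4, 238.2]
orientation: [3.135, -0.008, 1.42]
wrist_force: [0.1, -0.3, 0.4]
width: 37.2
grasp_force: 80.0
```

Call:
drive_tool(
  series=[
    [-0.6, 5, -20, 0, 0.4],
    [-0.6, 5, -34, 0, 0.4],
    [-0.6, 5, -34, 0, 0.4],
    [-0.6, 5, -34, 0, 0.4],
    [-0.6, 5, -34, 0, 0.4],
    [-0.6, 5, -34, 0, 0.4],
    [-0.6, 5, -34, 0, 0.4],
    [-0.6, 5, -34, 0, 0.4],
    [-0.6, 5, -34, 0, 0.4],
    [-0.6, 5, -34, 0, 0.4],
    [-0.6, 5, -34, 0, 0.4],
    [-0.6, 5, -34, 0, 0.4],
    [-0.6, 5, -34, 0, 0.4],
    [-0.6, 5, -34, 0, 0.4],
    [-0.6, 5, -34, 0, 0.4],
    [-0.6, 5, -34, 0, 0.4],
    [-0.6, 5, -34, 0, 0.4],
    [-0.6, 5, -34, 0, 0.4],
    [-0.6, 5, -34, 0, 0.4],
    [-0.6, 5, -34, 0, 0.4],
  ],
)

```text
time: 20.33
tcp_pos: [594.2, -292.4, 231.0]
orientation: [-3.14, -0.001, 1.561]
wrist_force: [0.4, 0.0, 0.6]
width: 37.0
grasp_force: 80.0
```

Call:
drive_tool(
  series=[
    [-0.6, 9, -12, 0, 0.4],
    [-0.6, 0, 0, 0, 0],
    [-0.6, 0, 0, 0, 0],
    [-0.6, 0, 0, 0, 0],
  ],
)

```text
time: 20.67
tcp_pos: [603.4, -301.5, 231.2]
orientation: [-3.14, -0.002, 1.568]
wrist_force: [-1.0, 0.7, -0.5]
width: 37.0
grasp_force: 80.0
```

Call:
drive_tool(
  series=[
    [-0.6, 3, 1, -35, 0],
    [-0.6, 0, 0, -40, 0],
    [-0.6, 0, 0, -40, 0],
    [-0.6, 0, 0, -30, 0],
    [-0.6, 0, 0, -15, 0],
    [-0.6, 0, 0, -8, 0],
    [-0.6, 0, 0, -3, 0],
    [-0.6, 0, 0, -2, 0],
    [-0.6, 0, 0, 0, 0],
    [-0.6, 0, 0, 0, 0],
    [-0.6, 0, 0, 0, 0],
  ],
)

```text
time: 21.58
tcp_pos: [607.4, -302.7, 60.9]
orientation: [3.139, 0.001, 1.567]
wrist_force: [0.2, 0.9, -0.6]
width: 37.3
grasp_force: 80.1
```

Call:
drive_tool(
  series=[
    [-0.6, 0, 0, -2, 0],
    [-0.6, 0, 0, 0, 0],
    [0.2, 0, 0, 0, 0],
    [0.2, 0, 0, 0, 0],
    [0.2, 0, 0, 0, 0],
    [0.2, 0, 0, 0, 0],
    [0.2, 0, 0, 15, 0],
    [0.2, 0, 0, 35, 0],
    [0.2, 0, 0, 40, 0],
    [0.5, 0, 0, 40, 0],
    [1, 0, 0, 40, 0],
    [1, 0, 20, 0, 0],
  ],
)

```text
time: 22.58
tcp_pos: [608.7, -290.1, 238.5]
orientation: [3.126, 0.01, 1.56]
wrist_force: [0.4, -2.4, 1.1]
width: 84.5
grasp_force: 0.0
```

Call:
drive_tool(
  series=[
    [1, -4.5, 31, 0, 4.5],
    [1, -4.5, 31, 0, 4.5],
    [1, -4.5, 31, 0, 4.5],
    [1, -4.5, 31, 0, 4.5],
    [1, -4.5, 31, 0, 4.5],
    [1, -4.5, 31, 0, 4.5],
    [1, -4.5, 31, 0, 4.5],
    [1, -4.5, 31, 0, 4.5],
    [1, -4.5, 31, 0, 4.5],
    [1, -4.5, 31, 0, 4.5],
    [1, -4.5, 31, 0, 4.5],
    [1, -4.5, 31, 0, 4.5],
    [1, -4.5, 31, 0, 4.5],
    [1, -4.5, 31, 0, 4.5],
    [1, -4.5, 31, 0, 4.5],
    [1, -4.5, 31, 0, 4.5],
    [1, -4.5, 31, 0, 4.5],
    [1, -4.5, 31, 0, 4.5],
    [1, 0, 0, 0, 0],
    [1, 0, 0, 0, 0],
  ],
)

```text
time: 24.25
tcp_pos: [525.0, 277.9, 228.1]
orientation: [3.141, 0.001, 2.984]
wrist_force: [0.3, -0.3, -0.9]
width: 85.2
grasp_force: 0.0
```

```bash
python3 - <<'E'
from h import *
i,P=cloud("top");i,P=cloud("scene");save(i,"s3");p=sensors.get_obs();print(p["tcp_pos"],np.degrees(p["orientation"])[2])
E
```

```text
[526.10381369 274.47854703 227.98215121] 170.66812934661885
```

View pics/s3.png

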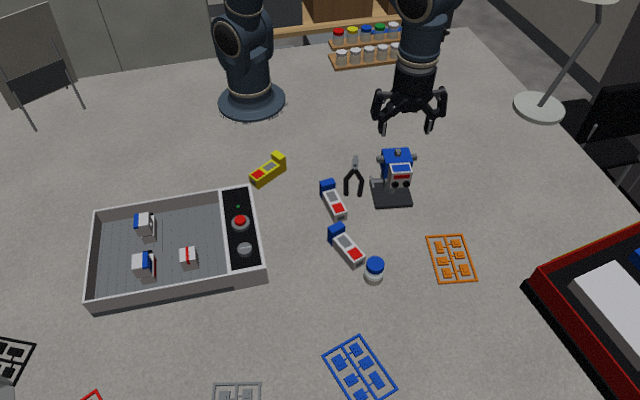

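Both arms are in the basin, at (145,225) and (145,262). Next is the backpack.

Call:
drive_tool(
  series=[
    [1, -2, 9, 0, 0.5],
    [1, 0, 0, -30, 0],
    [1, 0, 0, -35, 0],
    [1, 0, 0, -35, 0],
    [1, 0, 0, -20, 0],
    [1, 0, 0, -8, 0],
    [-0.6, 0, 0, 0, 0],
    [-0.6, 0, 0, 0, 0],
    [-0.6, 0, 0, 0, 0],
    [-0.6, 0, 0, 0, 0],
    [-0.6, 0, 0, 0, 0],
    [-0.6, 0, 0, 0, 0],
    [-0.6, 0, 0, 0, 0],
    [-0.6, 0, 0, 0, 0],
  ],
)

```text
time: 25.52
tcp_pos: [525.3, 284.6, 101.7]
orientation: [3.14, 0.003, 2.989]
wrist_force: [-0.1, -3.2, 6.5]
width: 47.1
grasp_force: 82.0
```

Call:
drive_tool(
  series=[
    [-0.6, 2, -0.3, 0, 0],
    [-0.6, 2, -0.3, 0, 0],
    [-0.6, 3, -0.5, 0, 0],
    [-0.6, 3, -0.5, 0, 0],
    [-0.6, 4, -0.6, 0, 0],
    [-0.6, 4, -0.6, 0, 0],
    [-0.6, 5, -0.8, 0, 0],
    [-0.6, 6, -1, 0, 0],
    [-0.6, 6, -1, 0, 0],
    [-0.6, 0, 0, 0, 0],
    [-0.6, 0, 0, 20, 0],
    [-0.6, 0, 0, 40, 0],
    [-0.6, 0, 0, 40, 0],
    [-0.6, 0, 0, 20, 0],
    [-0.6, 0, 0, 0, 0],
  ],
)

```text
time: 26.77
tcp_pos: [561.7, 280.7, 225.4]
orientation: [3.134, 0.008, 2.989]
wrist_force: [0.9, -0.3, 0.3]
width: 47.3
grasp_force: 82.1
```

Call:
drive_tool(
  series=[
    [-0.6, -5.5, -20, 0, 0.6],
    [-0.6, -5.5, -33, 0, 0.6],
    [-0.6, -5.5, -33, 0, 0.6],
    [-0.6, -5.5, -33, 0, 0.6],
    [-0.6, -5.5, -33, 0, 0.6],
    [-0.6, -5.5, -33, 0, 0.6],
    [-0.6, -5.5, -33, 0, 0.6],
    [-0.6, -5.5, -33, 0, 0.6],
    [-0.6, -5.5, -33, 0, 0.6],
    [-0.6, -5.5, -33, 0, 0.6],
    [-0.6, -5.5, -33, 0, 0.6],
    [-0.6, -5.5, -33, 0, 0.6],
    [-0.6, -5.5, -33, 0, 0.6],
    [-0.6, -5.5, -33, 0, 0.6],
    [-0.6, -5.5, -33, 0, 0.6],
    [-0.6, 0, -9, 0, 0],
    [-0.6, 0, 0, 0, 0],
    [-0.6, 0, 0, 0, 0],
    [-0.6, 0, 0, 0, 0],
  ],
)

```text
time: 28.35
tcp_pos: [476.4, -209.8, 218.7]
orientation: [3.14, -0.001, -3.134]
wrist_force: [-0.2, 0.6, 0.3]
width: 47.2
grasp_force: 82.2
```

Call:
drive_tool(
  series=[
    [-0.6, 3, 0, -35, -0.5],
    [-0.6, 0, 0, -40, 0],
    [-0.6, 0, 0, -40, 0],
    [-0.6, 0, 0, -40, 0],
    [-0.6, 0, 0, -18, 0],
    [-0.6, 0, 0, -8, 0],
    [-0.6, 0, 0, -3, 0],
    [-0.6, 0, 0, 0, 0],
    [-0.6, 0, 0, 0, 0],
    [-0.6, 0, 0, 0, 0],
  ],
)

```text
time: 29.18
tcp_pos: [480.5, -212.0, 36.9]
orientation: [-3.141, 0.003, 3.138]
wrist_force: [-0.8, -0.3, -0.7]
width: 46.9
grasp_force: 82.2
```

Call:
drive_tool(
  series=[
    [-0.6, 0, 0, -3, 0],
    [-0.6, 0, 0, -2, 0],
    [-0.6, 0, 0, 0, 0],
    [-0.6, 0, 0, 0, 0],
    [0.4, 0, 0, 0, 0],
    [0.4, 0, 0, 0, 0],
    [0.4, 0, 0, 0, 0],
    [0.4, 0, 0, 0, 0],
    [0.4, 0, 0, 15, 0],
    [0.4, 0, 0, 35, 0],
    [0.4, 0, 0, 40, 0],
    [0.4, 0, 0, 40, 0],
    [0.4, 0, 0, 40, 0],
    [0.4, 0, 30, 0, 0],
    [0.4, 0, 0, 0, 0],
  ],
)

```text
time: 30.43
tcp_pos: [480.9, -177.9, 202.8]
orientation: [3.139, 0.005, -3.141]
wrist_force: [-0.5, 0.9, -0.1]
width: 59.4
grasp_force: 0.0
```

```bash
cat > legs.py <<'E'
from h import *
def legs(x0=380,x1=720,y0=60,y1=215,tag=""):
    i,P=cloud("top");Z=P[...,2]
    hsv=cv2.cvtColor(i,cv2.COLOR_RGB2HSV);H,S,V=[hsv[...,k].astype(int) for k in range(3)]
    R=(P[...,0]>x0)&(P[...,0]<x1)&(P[...,1]>y0)&(P[...,1]<y1)
    for n,m in(("blue",R&(H>100)&(H<125)&(S>130)&(Z>15)&(Z<90)),("red",R&((H<8)|(H>172))&(S>130))):
        k,l,st,c=cv2.connectedComponentsWithStats(m.astype(np.uint8))
        for j in range(1,k):
            if st[j,4]>25:
                q=P[l==j];print(n,st[j,4],np.round(cv2.minAreaRect(q[:,:2].astype(np.float32))[0],1),np.median(q[:,2]).round(1),c[j].round())
    return i,P
E
python3 - <<'E'
from legs import *
i,P=legs(); p=sensors.get_obs();print(p["tcp_pos"],np.degrees(p["orientation"])[2])
E
```

```text
blue 137 [703.  170.6] 62.5 [291. 148.]
blue 100 [588.5 118.9] 52.6 [310. 192.]
blue 109 [447.5 132.8] 52.8 [305. 245.]
red 78 [654.9 143.5] 34.0 [301. 169.]
red 82 [518.6 141.6] 33.9 [302. 218.]
[ 479.82712542 -179.38642423  201.39689335] -179.98203134881132
```

Call:
drive_tool(
  series=[
    [0.4, 1.7, 32, 0, 0.7],
    [0.4, 1.7, 32, 0, 0.7],
    [0.4, 1.7, 32, 0, 0.7],
    [0.4, 1.7, 32, 0, 0.7],
    [0.4, 1.7, 32, 0, 0.7],
    [0.4, 1.7, 32, 0, 0.7],
    [0.4, 1.7, 32, 0, 0.7],
    [0.4, 1.7, 32, 0, 0.7],
    [0.4, 1.7, 32, 0, 0.7],
    [0.4, 1.7, 31, 0, 0.9],
    [0.4, 0, 0, 0, 0],
    [0.4, 0, 0, 0, 0],
    [0.4, 0, 0, 0, 0],
  ],
)

```text
time: 31.57
tcp_pos: [495.9, 136.0, 199.5]
orientation: [-3.14, -0.002, -3.021]
wrist_force: [-0.1, -1.0, -1.0]
width: 59.6
grasp_force: 0.0
```

```bash
python3 - <<'E'
from legs import *
i,P=legs(); p=sensors.get_obs();print(p["tcp_pos"],np.degrees(p["orientation"])[2])
E
```

```text
blue 141 [703.5 170.7] 62.0 [291. 148.]
[496.01065797 135.44158634 199.71964184] -173.15007658480624
```

Call:
drive_tool(
  series=[
    [0.4, 1, 3, -40, 0],
    [0.4, 0, 0, -40, 0],
    [0.4, 0, 0, -40, 0],
    [0.4, 0, 0, -40, 0],
    [0.4, 0, 0, -20, 0],
    [0.4, 0, 0, -8, 0],
    [0.4, 0, 0, -3, 0],
    [-0.6, 0, 0, 0, 0],
    [-0.6, 0, 0, 0, 0],
    [-0.6, 0, 0, 0, 0],
    [-0.6, 0, 0, 0, 0],
    [-0.6, 0, 0, 0, 0],
    [-0.6, 0, 0, 0, 0],
  ],
)

```text
time: 32.7
tcp_pos: [498.6, 140.4, 11.2]
orientation: [3.141, 0.004, -3.02]
wrist_force: [-0.0, -1.1, 7.1]
width: 32.4
grasp_force: 80.4
```

Call:
drive_tool(
  series=[
    [-0.6, 0, 0, 15, 0],
    [-0.6, 0, 0, 35, 0],
    [-0.6, 0, 0, 40, 0],
    [-0.6, 0, 0, 40, 0],
    [-0.6, 0, 0, 40, 0],
    [-0.6, 0, -15, 15, 0],
    [-0.6, -1, -36, 0, -0.7],
    [-0.6, -1, -36, 0, -0.7],
    [-0.6, -1, -36, 0, -0.7],
    [-0.6, -1, -36, 0, -0.7],
    [-0.6, -1, -36, 0, -0.7],
    [-0.6, -1, -36, 0, -0.7],
    [-0.6, -1, -36, 0, -0.7],
    [-0.6, -1, -36, 0, -0.7],
    [-0.6, -1, -36, 0, -0.7],
    [-0.6, 0, -36, 0, -0.7],
    [-0.6, 0, -36, 0, 0],
    [-0.6, 0, -36, 0, 0],
    [-0.6, 0, -36, 0, 0],
    [-0.6, 0, -30, 0, 0],
  ],
)

```text
time: 34.37
tcp_pos: [487.5, -375.4, 195.1]
orientation: [-3.14, 0.001, 3.14]
wrist_force: [-0.7, -0.7, -0.2]
width: 32.4
grasp_force: 79.7
```

Call:
drive_tool(
  series=[
    [-0.6, 0, 0, 0, 0],
    [-0.6, 0, 0, 0, 0],
    [-0.6, 0, 0, 0, 0],
  ],
)

```text
time: 34.62
tcp_pos: [488.2, -371.9, 194.4]
orientation: [3.14, 0.0, -3.142]
wrist_force: [-0.0, 0.4, -1.0]
width: 32.2
grasp_force: 79.7
```

Call:
drive_tool(
  series=[
    [-0.6, 1, -3, -35, 0],
    [-0.6, 0, 0, -40, 0],
    [-0.6, 0, 0, -40, 0],
    [-0.6, 0, 0, -25, 0],
    [-0.6, 0, 0, -13, 0],
    [-0.6, 0, 0, -6, 0],
    [-0.6, 0, 0, -3, 0],
    [-0.6, 0, 0, 0, 0],
    [-0.6, 0, 0, 0, 0],
    [-0.6, 0, 0, 0, 0],
  ],
)

```text
time: 35.45
tcp_pos: [490.2, -376.5, 34.1]
orientation: [-3.14, 0.003, 3.141]
wrist_force: [0.4, 0.8, 0.1]
width: 33.0
grasp_force: 79.7
```

Call:
drive_tool(
  series=[
    [-0.6, 0, 0, -3, 0],
    [-0.6, 0, 0, -1, 0],
    [-0.6, 0, 0, 0, 0],
    [-0.6, 0, 0, 0, 0],
    [0.15, 0, 0, 0, 0],
    [0.15, 0, 0, 0, 0],
    [0.15, 0, 0, 0, 0],
    [0.15, 0, 0, 0, 0],
    [0.15, 0, 0, 15, 0],
    [0.15, 0, 0, 35, 0],
    [0.15, 0, 0, 40, 0],
    [0.4, 0, 0, 40, 0],
    [0.4, 0, 0, 40, 0],
    [0.4, 0, 20, 0, 0],
    [0.4, 10, 35, 0, 1.5],
    [0.4, 10, 35, 0, 1.5],
    [0.4, 10, 35, 0, 1.5],
  ],
)

```text
time: 36.87
tcp_pos: [519.0, -249.6, 198.6]
orientation: [3.142, 0.0, -3.063]
wrist_force: [0.1, -0.3, 0.7]
width: 59.6
grasp_force: 0.0
```

```bash
python3 - <<'E'
from legs import *
i,P=legs(); save(i,"t4");i,P=cloud("scene");save(i,"s4");p=sensors.get_obs();print(p["tcp_pos"],np.degrees(p["orientation"])[2])
E
```

```text
blue 141 [703.2 171.1] 62.5 [291. 148.]
blue 101 [588.5 118.8] 52.6 [310. 192.]
red 77 [654.8 143.5] 34.4 [301. 169.]
[ 521.70313455 -242.90350164  197.7905437 ] -174.85426946837998
```

View pics/s4.png

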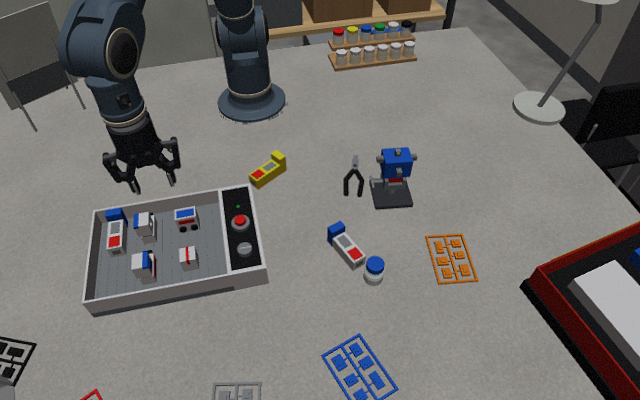

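Five parts are in: the leg at (115,230), the arms at (145,225) and (145,262), the backpack at (186,218) and the head at (188,258). One leg remains at (346,246), not moved.

Call:
drive_tool(
  series=[
    [0.4, 9, 31, 0, 1.2],
    [0.4, 9, 31, 0, 1.2],
    [0.4, 9, 31, 0, 1.2],
    [0.4, 9, 31, 0, 1.2],
    [0.4, 9, 31, 0, 1.2],
    [0.4, 9, 31, 0, 1.2],
    [0.4, 9, 31, 0, 1.2],
    [0.4, 9, 31, 0, 1.2],
    [0.4, 9, 31, 0, 1.2],
    [0.4, 9, 31, 0, 1.2],
    [0.4, 9, 31, 0, 1.2],
    [0.4, 7, 35, 0, 1.5],
    [0.4, 0, 0, 0, 0],
    [0.4, 0, 0, 0, 0],
    [0.4, 0, 0, 0, 0],
    [0.4, 0, 0, 0, 0],
  ],
)

```text
time: 38.3
tcp_pos: [625.1, 123.0, 198.2]
orientation: [-3.141, -0.001, -2.81]
wrist_force: [-0.1, -0.5, -0.7]
width: 59.7
grasp_force: 0.0
```

```bash
python3 - <<'E'
from legs import *
i,P=legs(); p=sensors.get_obs();print(p["tcp_pos"],np.degrees(p["orientation"])[2]); i,P=cloud("wrist");save(i,"w5")
E
```

```text
[625.11619461 122.98279305 198.34455925] -160.99251089012972
```

View pics/w5.png

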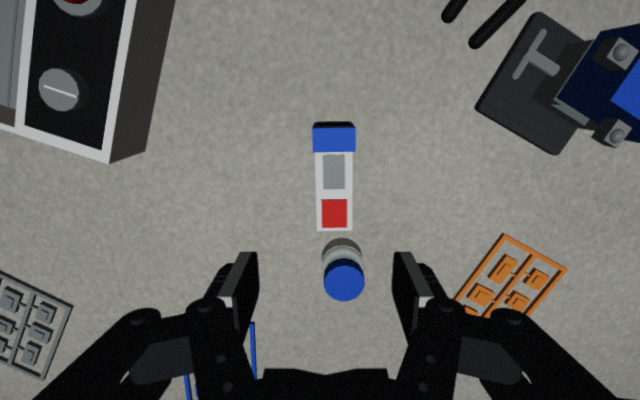

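The wrist view shows the leg at (334,178), lying along the tool's x axis, with the jar beyond its shin end at (343,270).

Call:
drive_tool(
  series=[
    [0.4, 1, 9, 0, -1],
    [0.4, 0, 0, -30, 0],
    [0.4, 0, 0, -40, 0],
    [0.4, 0, 0, -40, 0],
    [0.4, 0, 0, -40, 0],
    [0.4, 0, 0, -25, 0],
    [0.4, 0, 0, -10, 0],
    [0.4, 0, 0, -4, 0],
    [0.4, 0, 0, 0, 0],
    [-0.6, 0, 0, 0, 0],
    [-0.6, 0, 0, 0, 0],
    [-0.6, 0, 0, 0, 0],
    [-0.6, 0, 0, 0, 0],
    [-0.6, 0, 0, 0, 0],
    [-0.6, 0, 0, 0, 0],
  ],
)

```text
time: 39.65
tcp_pos: [628.1, 134.5, 12.0]
orientation: [-3.141, 0.005, -2.824]
wrist_force: [-0.4, 0.3, 6.6]
width: 32.4
grasp_force: 81.4
```

Call:
drive_tool(
  series=[
    [-0.6, 0, 0, 15, 0],
    [-0.6, 0, 0, 35, 0],
    [-0.6, 0, 0, 40, 0],
    [-0.6, 0, 0, 40, 0],
    [-0.6, 0, 0, 40, 0],
    [-0.6, 0, -15, 15, 0],
    [-0.6, -2, -36, 0, -1.5],
    [-0.6, -2, -36, 0, -1.5],
    [-0.6, -2, -36, 0, -1.5],
    [-0.6, -2, -36, 0, -1.5],
    [-0.6, -2, -36, 0, -1.5],
    [-0.6, -2, -36, 0, -1.5],
    [-0.6, -2, -36, 0, -1.5],
    [-0.6, -2, -36, 0, -1.5],
    [-0.6, -2, -36, 0, -1.5],
    [-0.6, -2, -36, 0, -1.5],
    [-0.6, -2, -36, 0, -1.5],
    [-0.6, -2, -36, 0, -1.5],
    [-0.6, -2, -36, 0, 0],
    [-0.6, -1, -27, 0, 0],
  ],
)

```text
time: 41.32
tcp_pos: [597.8, -379.5, 195.4]
orientation: [-3.14, 0.001, -3.141]
wrist_force: [0.3, -0.3, -0.6]
width: 32.3
grasp_force: 80.6
```

Call:
drive_tool(
  series=[
    [-0.6, 0, 0, 0, 0],
    [-0.6, 0, 0, 0, 0],
    [-0.6, 0, 0, 0, 0],
    [-0.6, 0, 0, 0, 0],
  ],
)

```text
time: 41.65
tcp_pos: [600.0, -373.7, 194.6]
orientation: [3.14, 0.001, -3.136]
wrist_force: [-0.4, -0.8, -0.2]
width: 32.2
grasp_force: 80.5
```

Call:
drive_tool(
  series=[
    [-0.6, 0, -2, -35, 0],
    [-0.6, 0, 0, -40, 0],
    [-0.6, 0, 0, -40, 0],
    [-0.6, 0, 0, -25, 0],
    [-0.6, 0, 0, -13, 0],
    [-0.6, 0, 0, -6, 0],
    [-0.6, 0, 0, -3, 0],
    [-0.6, 0, 0, -3, 0],
    [-0.6, 0, 0, 0, 0],
    [-0.6, 0, 0, 0, 0],
    [-0.6, 0, 0, 0, 0],
  ],
)

```text
time: 42.57
tcp_pos: [599.9, -378.3, 30.9]
orientation: [-3.14, 0.002, -3.138]
wrist_force: [0.0, -0.0, -0.7]
width: 32.5
grasp_force: 80.5
```

Now I release it, go up and move over the button.

Call:
drive_tool(
  series=[
    [-0.6, 0, 0, -1, 0],
    [-0.6, 0, 0, 0, 0],
    [0.15, 0, 0, 0, 0],
    [0.15, 0, 0, 0, 0],
    [0.15, 0, 0, 0, 0],
    [0.15, 0, 0, 0, 0],
    [0.15, 0, 0, 15, 0],
    [0.15, 0, 0, 35, 0],
    [0.15, 0, 0, 40, 0],
    [0.15, 0, 0, 30, 0],
    [-1, -5, 35, 0, 0],
    [-1, -5, 35, 0, 0],
    [-1, -5, 35, 0, 0],
    [-1, -8, 35, 0, 0],
    [-1, -8, 35, 0, 0],
    [-1, -8, 35, 0, 0],
    [-1, -8, 35, 0, 0],
    [-1, -8, 35, 0, 0],
    [-1, -5, 7, 0, 0],
    [-1, 0, 0, 0, 0],
  ],
)

```text
time: 44.23
tcp_pos: [538.5, -87.3, 149.1]
orientation: [3.14, -0.0, -3.133]
wrist_force: [0.2, -0.2, -0.5]
width: -0.1
grasp_force: 0.0
```

```bash
python3 - <<'E'
from legs import *
i,P=legs(400,680,-440,-120); save(cv2.resize(i[140:280,350:540],None,fx=4,fy=4),"t6");p=sensors.get_obs();print(p["tcp_pos"],p["width"],np.degrees(p["orientation"])[2])
i,P=cloud("scene");save(i,"s6")
E
```

```text
blue 31 [ 603.3 -288.9] 76.5 [466. 183.]
blue 136 [ 558.8 -391.1] 69.8 [497. 202.]
blue 144 [ 438.7 -374.8] 69.5 [499. 247.]
red 77 [ 628.4 -376.8] 51.5 [494. 176.]
red 82 [ 511.2 -375.9] 52.3 [497. 220.]
[539.22115298 -90.04356218 149.28543954] 0.26000817858001257 -179.68455593121402
```

View pics/s6.png

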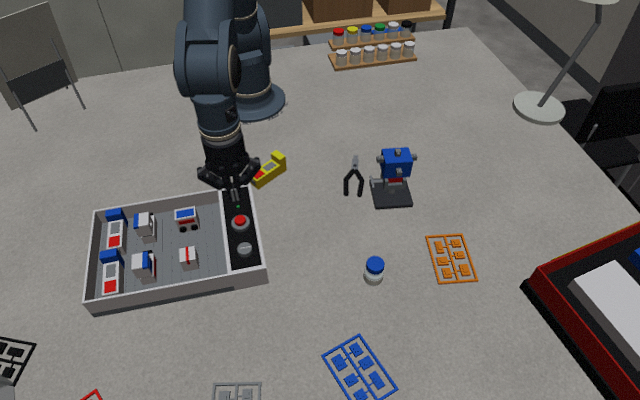

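View pics/t6.png

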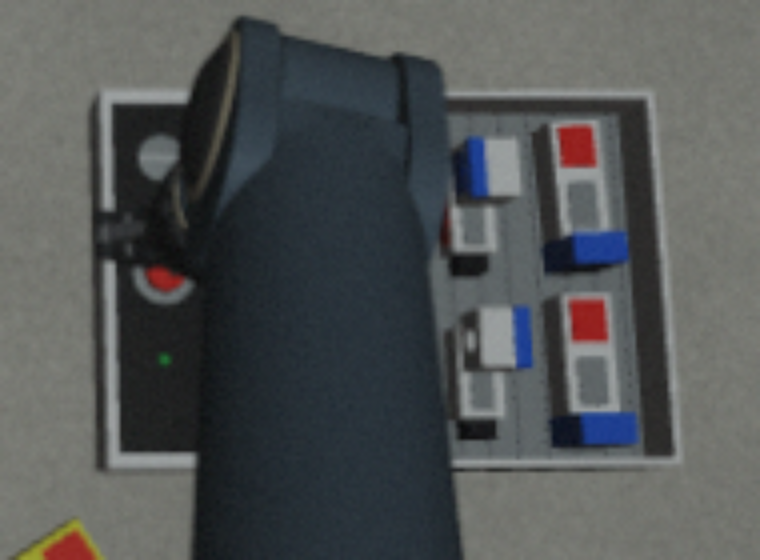

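All six parts lie separately on the rack: legs at (580,160) and (590,360) in the crop, arms, backpack and head beside them. Next I press the button.

Call:
drive_tool(
  series=[
    [-1, 0, 0, -30, 0],
    [-1, 0, 0, -25, 0],
    [-1, 0, 0, -8, 0],
    [-1, 0, 0, -3, 0],
    [-1, 0, 0, -2, 0],
    [-1, 0, 0, -2, 0],
    [-1, 0, 0, -2, 0],
    [-1, 0, 0, 0, 0],
    [-1, 0, 0, 0, 0],
  ],
)

```text
time: 45.08
tcp_pos: [539.9, -92.2, 78.1]
orientation: [-3.141, 0.002, -3.139]
wrist_force: [-2.5, -3.0, 5.7]
width: 0.0
grasp_force: 3.6
```

Call:
drive_tool(
  series=[
    [-1, 0, 0, -2, 0],
    [-1, 0, 0, -2, 0],
    [-1, 0, 0, -1, 0],
    [-1, 0, 0, 0, 0],
    [-1, 0, 0, 0, 0],
  ],
)

```text
time: 45.5
tcp_pos: [540.1, -92.3, 77.4]
orientation: [3.14, 0.003, -3.14]
wrist_force: [-13.8, -0.4, 41.9]
width: 0.1
grasp_force: 20.7
```

Call:
drive_tool(
  series=[
    [-1, 0, 0, 3, 0],
    [-1, 0, 0, 3, 0],
    [-1, 0, 0, 0, 0],
    [-1, 0, 0, 0, 0],
  ],
)

```text
time: 45.83
tcp_pos: [540.6, -91.7, 78.7]
orientation: [-3.141, 0.004, -3.139]
wrist_force: [-0.7, -2.5, 5.0]
width: -0.1
grasp_force: 2.2
```

Call:
drive_tool(
  series=[
    [-1, 0, 0, 3, 0],
    [-1, 0, 0, 0, 0],
    [-1, 0, 0, 0, 0],
  ],
)

```text
time: 46.08
tcp_pos: [540.1, -90.7, 80.6]
orientation: [-3.141, 0.002, -3.138]
wrist_force: [0.7, -1.5, 3.9]
width: 0.0
grasp_force: 1.7
```

Call:
drive_tool(
  series=[
    [-1, 0, 0, 3, 0],
    [-1, 0, 0, 0, 0],
    [-1, 0, 0, 0, 0],
  ],
)

```text
time: 46.33
tcp_pos: [539.2, -90.2, 83.2]
orientation: [3.141, -0.0, -3.138]
wrist_force: [1.3, 0.1, 2.2]
width: 0.3
grasp_force: 0.9
```

The force follows the button's spring, about 5 N near the bottom with a hard stop below, so it went fully down. I lift clear and check.

Call:
drive_tool(
  series=[
    [-1, 0, 0, 10, 0],
    [-1, 0, 0, 30, 0],
    [-1, 0, 0, 40, 0],
    [-1, 0, 0, 40, 0],
    [-1, 0, 40, 0, 0],
    [-1, 0, 40, 0, 0],
    [-1, 0, 40, 0, 0],
    [-1, 0, 40, 0, 0],
    [-1, 0, 40, 0, 0],
    [-1, 0, 0, 0, 0],
    [-1, 0, 0, 0, 0],
    [-1, 0, 0, 0, 0],
  ],
)

```text
time: 47.33
tcp_pos: [538.4, 108.7, 203.2]
orientation: [-3.141, -0.002, -3.138]
wrist_force: [0.4, -0.8, 0.1]
width: -0.1
grasp_force: 0.0
```

```bash
python3 - <<'E'
from legs import *
i,P=legs(400,680,-440,-60); save(cv2.resize(i[140:280,350:540],None,fx=4,fy=4),"t7");p=sensors.get_obs();print(p["tcp_pos"],p["wrist_force"])
E
```

```text
blue 33 [ 602.9 -292.9] 82.1 [467. 184.]
blue 117 [ 558.8 -391.1] 69.6 [499. 202.]
blue 120 [ 478.9 -211.5] 67.8 [438. 232.]
blue 112 [ 438.6 -375.9] 70.7 [501. 247.]
red 77 [ 628.1 -376.9] 51.9 [494. 176.]
red 28 [ 586.  -212.8] 57.8 [436. 192.]
red 72 [540.2 -89.2] 84.1 [391. 207.]
red 84 [ 510.9 -376. ] 52.1 [497. 220.]
[538.64021728 107.75763654 203.22684765] [-1.26553164 -0.5629875  -0.35701367]
```

View pics/t7.png

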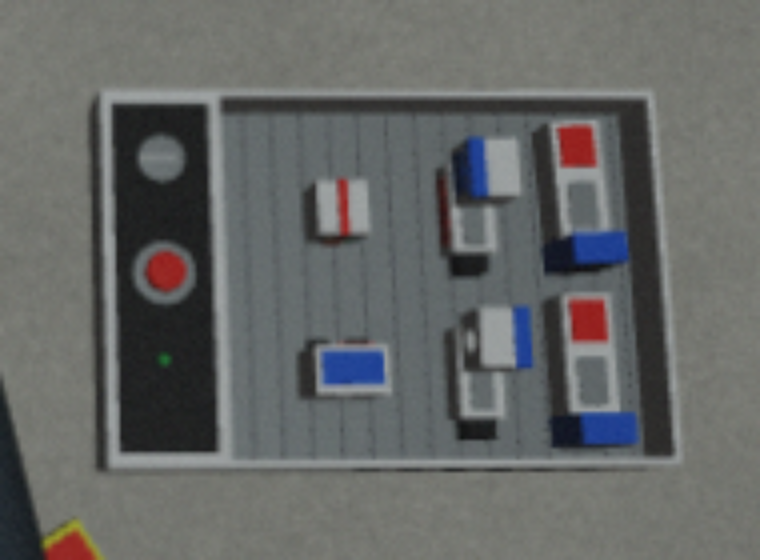

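All six parts stand apart on the rack, and the button at (166,270) is back up: 84.1 mm measured, against 83.8 before the press. I hand in.

```bash
python3 -c "
from cell import robot
print(robot.job_done())"
```

```text
the job is handed in; nothing more can be done
None
```

All six parts are in the dryer's basin, each on the rack; the start button was pressed to its stop and came back up, and the job is handed in (no verdict was returned).

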